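# Take a surface reading on the warming plate with a contact thermometer

## Robot

A 7-joint arm with a two-finger parallel gripper is mounted at the origin on the work surface. World frame = base frame: x ahead of the robot, y to its left, z up, the work surface at z = 0. Lengths are in m, angles in rad, forces in N, time in s.
With the tool pointing down it reaches from about 0.4 to 0.85 m from the base axis. Payload 4.5 kg.
Tool frame: the origin (TCP) lies on the centre line of the jaws, within the pads' length; the fingertips stand 8 mm ahead of it and the grasp point (between the pads) lies 11 mm behind it; z points along the fingers, x is the direction in which the jaws open and shut, and the axes are right-handed (so a half turn about z gives the same grasp; the last joint's range is limited). The gripper opens to 88 mm and grips with 3 to 60 N. Pads are 18 mm wide; open, the fingers measure 123 mm over their backs; the gripper's body (75 mm by 187 mm) begins 45 mm behind the grasp point.
Start: joints at [1.337, 0.689, -0.195, 1.565, 0.157, 0.902, -0.215], TCP at [0.165, -0.603, 0.207] pointing down, gripper open.
Joint ranges: [-3.01, 3.01], [-0.46, 2.08], [-1.47, 1.51], [0.13, 2.56], [-1, 4.14], [0.04, 2.09], [-2.66, 2.66]. Speed limits (rad/s): [2.57, 2.57, 3.14, 3.14, 3.14, 3.14, 3.14].

## Interface

Orientations are given as a unit quaternion [x, y, z, w].
In Python, from plant import get_state, snapshot, finish_job, boxes_of, pinpoint gives the robot as it stands.
- The arm moves only by the shell command python3 -m creep 'ROWS' [FORCE]. ROWS is JSON, a list of rows, each an object with "hand": the finger opening in m, from 0 to 0.0881; "slide": the shift along the tool's x, y, z in m, a list of three; "turn": the turn about the tool's z in degrees. A call has 1 to 5 rows; each row shifts and turns the commanded pose from where the row before left it, along the tool's axes as they then stand; what a row does not reach is not made up. A row lasts 1/8 s, in which the tool goes at most 62.5 mm and 10.7 degrees, less where a joint would pass 70% of its speed; a pose out of reach is approached as far as the arm can. A call is refused whole if a number of a shift passes 0.0625 or a number of a turn 10.7, either way. A call with a gripper value outside its range is refused whole. The fingers move at their own pace and stop on an object; FORCE is the grip in N (left out, the last holds). Time passes only in rows, so rows that do not move let the fingers close. It gives the time, the measured TCP pose, the force and the opening at its end, in the units of the state.
- get_state(): the state, without advancing time (a new reading comes with each control period).
- snapshot(name): name is "scene" or "top" or "wrist"; returns a dict with "frame" (400x640x3 uint8, red, green, blue), "depth" (400x640 float32, m along the optical axis (not along the pixel's ray), 0 where there is no reading), "mtx" (3x3 intrinsics, pixels), "camera_from_world" (4x4, takes a point from world to camera coordinates). Camera axes: x right, y down, z forward; pixel columns grow to the right and rows downward; lengths in m; the calibration is good to about 2 mm. A picture is of the moment at which its call begins.
- finish_job(): hands the job in, once; it reports no verdict.
Trained networks look in a picture, given as the dict that the camera call returned (one of the last four; its "shot" number tells which), for a name from the list of things; names that differ only in an ending like _2 or _b are one class to them, and where a whole thing is asked for, a point or a joint stands for the part that bears it (a point fixed in the world has none). Each returns a list of dicts, best first, with "conf" (0 to 1); they miss things now and then, are a little off and sometimes report something else, mostly with a low value. They report only what shows in the picture. A call takes as long as a camera call.
- boxes_of(target, picture): "uv" ([column, row] in pixels, amid what is visible of it).
- pinpoint(target, picture): "uv" ([column, row] in pixels: a listed point, or the origin of a listed thing).
The state is a dict: "clock": time; "q": joint angles; "qd": joint speeds; "joint_torque": joint torques, N m; "tool_pos": TCP position; "eef_rot": TCP orientation; "contact_force": force on the tool from outside, world axes, zero at the start; "moment": the same for the moment, N m; "opening": opening from 0.0 (shut) to 1.0 (fully open).
Only numpy, scipy, OpenCV 4.12 (cv2) and the standard library are available. Lean on these libraries where they do the work, as an engineer would, in place of code of your own. Each camera call takes 0.05 s, during which the arm holds its last target.

## Task

Take the contact thermometer out of its parking tube and set its foot straight down inside the marked ring on the warming plate, without touching or dragging it over the plate elsewhere. Hold it upright there, pressed lightly so that the sprung foot goes in about half-way and never to its stop, steady for a good two seconds, and finish still holding it like that. Leave the flasks and everything else on the bench as they stand.

Things in the scene. Friction and masses are not known exactly. Their poses are not given: they have to be found in the camera images.
- probe_grip (a point): Centre of the handle of a cordless contact thermometer (170 mm long, 0.1 to 0.2 kg) upright in the parking tube: a grey block 36 (own x) x 24 (own y) x 70 mm (own z, up). Grip it here across the 24 mm, on the flat faces. Below the handle's underside, 35 mm under this point: a round sleeve 18 mm across, 28 long, then a stem 9 mm across down to 119 mm under this point, then the foot.
- foot_tip (a point): Centre of the flat underside of the thermometer's foot, a copper disc 12 mm across on the end of the stem. On the handle's axis, 135 mm below the handle's centre with the foot out, 125 mm with it fully in. Same axes as the handle.
- foot (a joint): How far the sprung foot is pushed in towards the handle, m: 0 fully out, 0.010 at its stop. A light spring: about 0.4 N to start it moving, 2.4 N half-way (0.005), 4.4 N at the stop.
- stand_mouth (a point): Centre of the upper end of the parking tube, 118 mm above the bench: an upright aluminium tube, 32 mm outside, 21 mm bore, on a round foot 90 mm across, fixed. The handle's underside rests on its rim; sleeve, stem and foot hang free inside; lift straight up 110 mm or more to clear it.
- plate_top (a point): Middle of the flat aluminium top of the warming plate, 200 (own x) x 270 mm (own y), 50 mm above the bench, level. White housing, fixed; a lower control strip 34 mm wide along its -x side.
- mark: The marked ring on the warming plate: a dark ring, 24 mm inside and 29 mm outside, with a cross-hair 40 mm long through it, flat on the plate. Origin at its centre on the plate's surface, z up.
- plate: Body of the warming plate, origin on the bench under the middle of its top.
- flask_left: Lying on the plate: culture flask of clear plastic, empty, 42 wide x 26 thick, 105 long with its screw cap (along own x). Origin in its underside; it reaches 28 mm above the plate. Leave alone.
- flask_right: A second one lying on the plate, beside the first, farther from the ring. Leave alone.
- flask_up: A like flask standing upright on its end on the bench, 105 mm tall, origin under it. Leave alone.
- flask_sheet: A like flask lying on a sheet of paper on the bench. Leave alone.
- bottle: Amber bottle, 66 mm across, 135 mm tall, standing on the bench near the parking tube, origin under it. Leave alone.
- tipbox: Open box of pipette tips, 85 x 120 x 52 mm, on the bench. Leave alone.
- timer: Small white timer, 65 x 65 x 18 mm, on the bench. Leave alone.

How it is judged:
By the outcome, as a careful person would: the job done as asked, in the order asked, and still so for the second after the job is handed in, while the arm keeps its last pose, push and grip.
It also fails if it takes over 50 s, if anything falls off the work surface, if the arm or the gripper's body presses on something with over 40 N, if the wrist force passes 120 N, or if a joint passes its speed limit or range.

## Working session

There is one attempt and no reset: what is moved stays moved. The work goes in short steps, Python scripts to look and compute and a shell command to move; the robot and the scene stay as the last step left them, time stands still between calls to the robot, and variables do not carry over. Pictures are saved under pics/ and viewed, and the job is handed in when it is done.

```bash
ls; mkdir -p pics; cat > h.py <<'E'
import numpy as np, cv2, json
from plant import get_state, snapshot, finish_job, boxes_of, pinpoint
def save(p,name,draw=()):
    im=cv2.cvtColor(p["frame"],cv2.COLOR_RGB2BGR).copy()
    for (u,v,t) in draw:
        cv2.drawMarker(im,(int(u),int(v)),(0,0,255),cv2.MARKER_CROSS,10,1); cv2.putText(im,t,(int(u)+4,int(v)-4),0,0.35,(0,0,255),1)
    cv2.imwrite("pics/"+name,im)
def ray(p,uv):
    M=np.array(p["mtx"]);T=np.array(p["camera_from_world"])
    d=np.linalg.solve(M,[uv[0],uv[1],1.]);R=T[:3,:3];o=-R.T@T[:3,3]
    return o,R.T@d
def at_depth(p,uv,z): o,d=ray(p,uv); return o+d*z
def at_z(p,uv,h): o,d=ray(p,uv); return o+d*(h-o[2])/d[2]
def dep(p,uv,r=2):
    u,v=int(round(uv[0])),int(round(uv[1]));a=p["depth"][max(0,v-r):v+r+1,max(0,u-r):u+r+1];a=a[a>0]
    return float(np.median(a)) if a.size else 0
def tri(L):
    A=np.zeros((3,3));b=np.zeros(3)
    for p,uv in L:
        o,d=ray(p,uv);d=d/np.linalg.norm(d);P=np.eye(3)-np.outer(d,d);A+=P;b+=P@o
    x=np.linalg.solve(A,b)
    res=[]
    for p,uv in L:
        o,d=ray(p,uv);d=d/np.linalg.norm(d);res.append(np.linalg.norm(np.cross(x-o,d)))
    return x,res
def proj(p,x):
    T=np.array(p["camera_from_world"]);c=T[:3,:3]@x+T[:3,3];q=np.array(p["mtx"])@c;return q[:2]/q[2]
E
python3 - <<'E'
from h import *
s=get_state();print({k:np.round(v,4).tolist() for k,v in s.items()})
P={n:snapshot(n) for n in("scene","top","wrist")}
D={n:[] for n in P}
np.set_printoptions(precision=4,suppress=True)
for n,p in P.items():
    T=np.array(p["camera_from_world"]);print(n,(-T[:3,:3].T@T[:3,3]),T[2,:3])
F={}
for t in ["probe_grip","foot_tip","stand_mouth","plate_top","mark","bottle","flask_left","flask_right","flask_up","flask_sheet","tipbox","timer"]:
    for n,p in P.items():
        r=pinpoint(t,p)[:2]
        for i,k in enumerate(r):
            print(t,n,np.round(k["uv"],1),round(k["conf"],2),at_depth(p,k["uv"],dep(p,k["uv"])))
            if i==0 and k["conf"]>.4: F.setdefault(t,[]).append((p,k["uv"])); D[n].append((*k["uv"],t))
    if len(F.get(t,[]))>1: print("   TRI",t,*tri(F[t]))
for n,p in P.items(): save(p,n+"0.png",D[n])
E
```

```text
pics
{'clock': 0.0, 'q': [1.3368, 0.69, -0.1945, 1.5663, 0.1573, 0.9025, -0.2151], 'qd': [-0.0013, 0.0014, 0.0007, 0.0008, -0.0, -0.0005, -0.0008], 'joint_torque': [-0.0001, -52.7563, -1.2671, -15.3433, -0.0527, 0.0063, 0.0002], 'tool_pos': [0.1652, -0.6021, 0.206], 'eef_rot': [0.7952, -0.6063, -0.0008, -0.0005], 'contact_force': [-0.2332, -0.3068, 0.0882], 'moment': [0.0082, -0.0021, -0.0315], 'opening': 1.0011}
scene [1.2859 0.6417 1.2333] [-0.5237 -0.4531 -0.7214]
top [ 0.317  -0.0584  1.2983] [ 0.1469  0.0049 -0.9891]
wrist [ 0.2428 -0.5797  0.3842] [-0.3025 -0.0825 -0.9496]
probe_grip scene [429.6 235.6] 0.77 [0.444  0.2913 0.1565]
probe_grip top [210.7 217.3] 0.72 [0.4352 0.2709 0.1647]
probe_grip top [341.9 192.2] 0.51 [ 0.5396 -0.1497  0.0511]
   TRI probe_grip [0.435  0.2823 0.1404] [np.float64(0.005045445743939477), np.float64(0.005045445743939206)]
stand_mouth scene [427.1 239.3] 0.8 [0.4508 0.2892 0.1448]
stand_mouth top [208.3 217.7] 0.6 [0.432  0.2732 0.1823]
stand_mouth top [266.7 229.3] 0.49 [0.4112 0.1158 0.0004]
   TRI stand_mouth [0.4386 0.2864 0.1311] [np.float64(
[... 1504 characters left out ...]
 [179.9 164.5] 0.92 [0.639  0.4312 0.029 ]
   TRI flask_sheet [0.6437 0.4408 0.0076] [np.float64(0.0015022393791346588), np.float64(0.0015022393791346762)]
tipbox scene [210.9 166.6] 0.72 [ 0.5811 -0.5086  0.0533]
tipbox scene [429.8 235.2] 0.58 [0.4465 0.2927 0.1617]
tipbox top [449.8 194.5] 0.57 [ 0.5353 -0.5257  0.05  ]
tipbox top [343.2 197.2] 0.44 [ 0.5221 -0.1543  0.0504]
   TRI tipbox [ 0.5483 -0.5499  0.0027] [np.float64(0.007396043795340427), np.float64(0.007396043795340167)]
timer scene [478.2 256. ] 0.96 [0.313  0.4034 0.0202]
timer top [187.2 259.5] 0.67 [0.3018 0.3871 0.0205]
   TRI timer [0.2997 0.397  0.0004] [np.float64(0.003361380351706426), np.float64(0.003361380351706327)]
```

View pics/scene0.png

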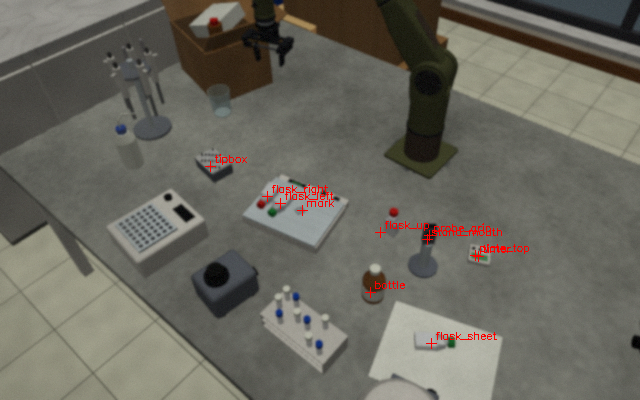

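View pics/top0.png

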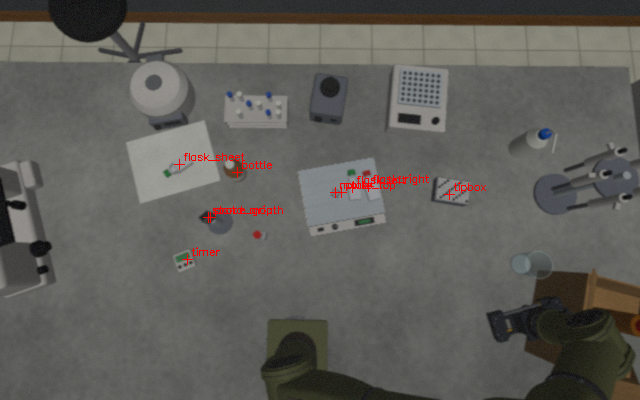

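View pics/wrist0.png

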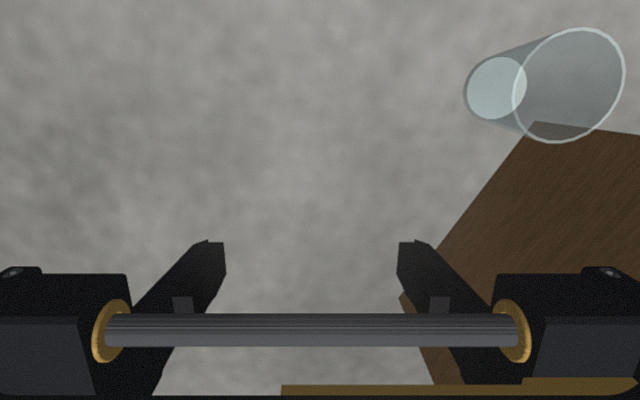

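```bash
python3 - <<'E'
from h import *
p=snapshot("top");q=snapshot("scene")
a=cv2.resize(p["frame"][185:265,160:280],None,fx=6,fy=6,interpolation=cv2.INTER_CUBIC)[:300*2]
b=cv2.resize(q["frame"][195:285,370:490],None,fx=6,fy=6,interpolation=cv2.INTER_CUBIC)
cv2.imwrite("pics/ta.png",a[:,:,::-1]);cv2.imwrite("pics/sa.png",b[:,:,::-1])
c=cv2.resize(p["frame"][150:245,290:400],None,fx=6,fy=6,interpolation=cv2.INTER_CUBIC)
cv2.imwrite("pics/tm.png",c[:,:,::-1])
E
```

```text
(no output)
```

View pics/ta.png

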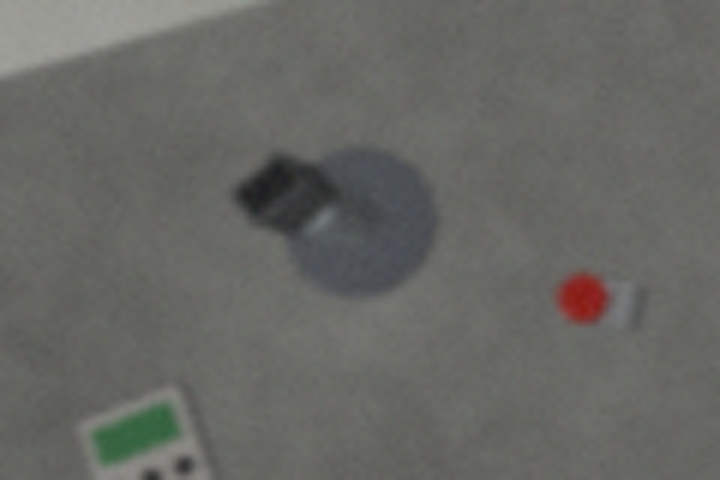

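View pics/sa.png

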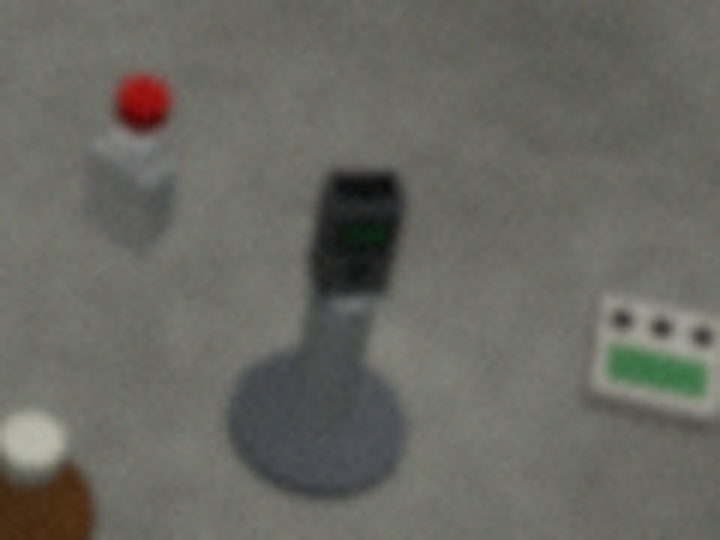

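View pics/tm.png

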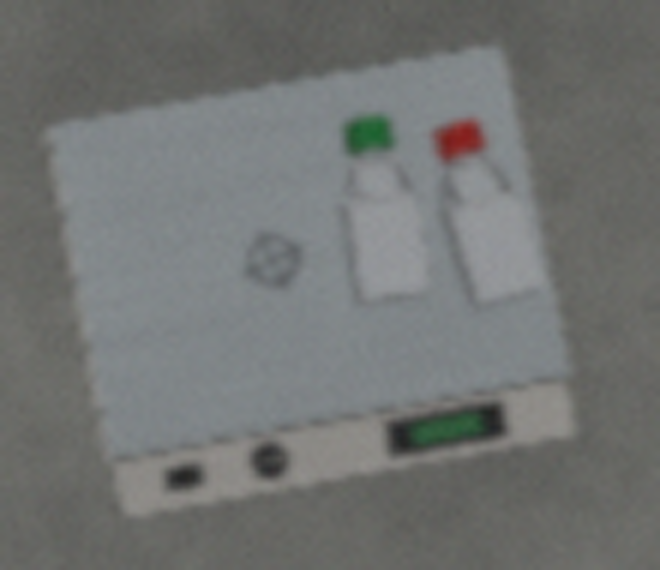

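```bash
python3 -m creep '[{"hand":0.088,"slide":[0,0,-0.05],"turn":0},{"hand":0.088,"slide":[0,0,-0.05],"turn":0},{"hand":0.088,"slide":[0,0,-0.05],"turn":0},{"hand":0.088,"slide":[-0.002,-0.054,-0.02],"turn":-5},{"hand":0.088,"slide":[-0.002,-0.054,0],"turn":-5}]'
python3 -m creep '[{"hand":0.088,"slide":[-0.006,-0.054,0],"turn":-5},{"hand":0.088,"slide":[-0.006,-0.054,0],"turn":-5},{"hand":0.088,"slide":[-0.006,-0.054,0],"turn":-5},{"hand":0.088,"slide":[-0.006,-0.053,0],"turn":-5},{"hand":0.088,"slide":[-0.006,-0.053,0],"turn":-5}]'
python3 -m creep '[{"hand":0.088,"slide":[-0.006,-0.053,0],"turn":-5},{"hand":0.088,"slide":[-0.006,-0.053,0],"turn":-5},{"hand":0.088,"slide":[-0.006,-0.053,0],"turn":-5},{"hand":0.088,"slide":[-0.006,-0.052,0],"turn":-5},{"hand":0.088,"slide":[-0.006,-0.052,0],"turn":-5}]'
```

```text
clock: 2.68
tool_pos: [0.2682, -0.5668, 0.3792]
eef_rot: [0.845, -0.534, 0.002, 0.001]
contact_force: [1.4, 0.4, -0.2]
opening: 0.997
clock: 3.3
tool_pos: [0.4679, -0.3866, 0.3767]
eef_rot: [0.941, -0.338, 0.0, 0.0]
contact_force: [0.3, -0.5, -0.1]
opening: 0.993
clock: 3.92
tool_pos: [0.5707, -0.1449, 0.3768]
eef_rot: [0.992, -0.126, 0.0, 0.0]
contact_force: [0.5, 0.4, 0.5]
opening: 1.003
```

```bash
python3 - <<'E'
from h import *
np.set_printoptions(precision=4,suppress=True)
p=snapshot("wrist");r=pinpoint("mark",p)[:3]
for k in r: print(k,at_depth(p,k["uv"],dep(p,k["uv"])))
save(p,"w1.png",[(*k["uv"],"%.2f"%k["conf"]) for k in r])
np.savez("w1.npz",**{k:p[k] for k in("frame","depth","mtx","camera_from_world")})
E
```

```text
{'uv': [285.5, 136.6], 'conf': 0.7} [ 0.5344 -0.1224  0.0506]
```

View pics/w1.png

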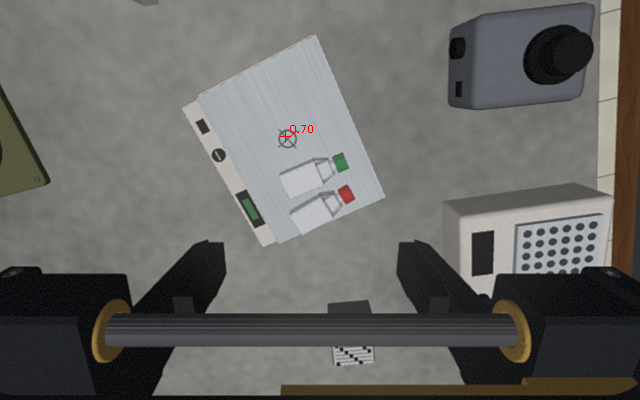

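```bash
python3 -m creep '[{"hand":0.088,"slide":[-0.006,-0.053,0],"turn":-5},{"hand":0.088,"slide":[-0.01,-0.052,0],"turn":-5},{"hand":0.088,"slide":[-0.01,-0.051,0],"turn":-5},{"hand":0.088,"slide":[-0.01,-0.05,0],"turn":-5},{"hand":0.088,"slide":[-0.01,-0.048,0],"turn":-5}]'
python3 - <<'E'
from h import *
np.set_printoptions(precision=4,suppress=True)
p=snapshot("wrist");D=[]
for t in ("probe_grip","stand_mouth","mark"):
  for k in pinpoint(t,p)[:2]: print(t,k,at_depth(p,k["uv"],dep(p,k["uv"])),proj(p,np.array([.437,.283,.15])));D.append((*k["uv"],t))
save(p,"w2.png",D)
np.savez("w2.npz",**{k:p[k] for k in("frame","depth","mtx","camera_from_world")})
E
```

```text
clock: 4.65
tool_pos: [0.546, 0.1086, 0.3768]
eef_rot: [0.996, 0.091, 0.0, 0.0]
contact_force: [-0.8, -0.1, -0.7]
opening: 0.999
mark {'uv': [283.5, 271.7], 'conf': 0.51} [ 0.538  -0.1237  0.0513] [242.4948 -15.3203]
```

View pics/w2.png

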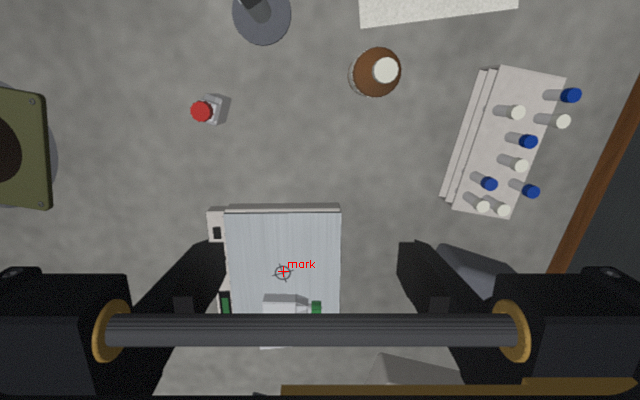

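```bash
python3 -m creep '[{"hand":0.088,"slide":[-0.012,-0.048,0],"turn":-5},{"hand":0.088,"slide":[-0.012,-0.048,0],"turn":-5},{"hand":0.088,"slide":[-0.01,-0.047,0],"turn":-5},{"hand":0.088,"slide":[0,0,0],"turn":0}]'
python3 - <<'E'
from h import *
np.set_printoptions(precision=4,suppress=True)
p=snapshot("wrist");D=[]
for t in ("probe_grip","stand_mouth"):
  for k in pinpoint(t,p)[:2]: print(t,k,at_depth(p,k["uv"],dep(p,k["uv"])),proj(p,np.array([.437,.283,.15])));D.append((*k["uv"],t))
save(p,"w3.png",D)
np.savez("w3.npz",**{k:p[k] for k in("frame","depth","mtx","camera_from_world")})
E
```

```text
clock: 5.35
tool_pos: [0.4744, 0.2384, 0.3772]
eef_rot: [0.975, 0.221, 0.0, -0.001]
contact_force: [1.1, -0.9, -0.5]
opening: 1.001
probe_grip {'uv': [297.3, 111.4], 'conf': 0.9} [0.4342 0.286  0.1888] [299.6053 112.7248]
stand_mouth {'uv': [299.3, 108.0], 'conf': 0.94} [0.4347 0.2903 0.1885] [299.6053 112.7248]
stand_mouth {'uv': [379.4, 179.9], 'conf': 0.38} [0.5873 0.2411 0.0862] [299.6053 112.7248]
```

View pics/w3.png

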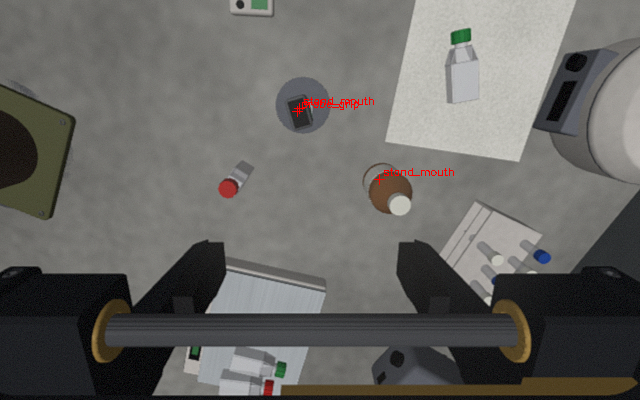

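```bash
cat >> h.py <<'E'
def world_pts(p):
    d=np.asarray(p["depth"]);v,u=np.nonzero(d>0);z=d[v,u]
    M=np.array(p["mtx"]);T=np.array(p["camera_from_world"])
    c=np.linalg.solve(M,np.stack([u*z,v*z,z]));w=T[:3,:3].T@(c-T[:3,3:4])
    return w.T,u,v
def toptop(p,xy,zlo,zhi,r=.06):
    w,u,v=world_pts(p)
    m=(np.hypot(w[:,0]-xy[0],w[:,1]-xy[1])<r)&(w[:,2]>zlo)&(w[:,2]<zhi)
    q=w[m];rc=cv2.minAreaRect(q[:,:2].astype(np.float32)*1000)
    return q,rc,u[m],v[m]
E
python3 - <<'E'
from h import *
np.set_printoptions(precision=4,suppress=True)
p=dict(np.load("w3.npz"))
q,rc,u,v=toptop(p,(.435,.285),.18,.2)
print(len(q),q.mean(0),np.median(q[:,2]),rc,u.min(),u.max(),v.min(),v.max(), cv2.boxPoints(rc))
c=cv2.resize(p["frame"][70:150,250:360],None,fx=7,fy=7,interpolation=cv2.INTER_CUBIC)
cv2.imwrite("pics/w3c.png",c[:,:,::-1])
# mark: two wrist views refined
for n,uv in (("w1",(285.5,136.6)),("w2",(283.5,271.7))):
    p=dict(np.load(n+".npz")); u,v=map(int,uv)
    cv2.imwrite(f"pics/{n}m.png",cv2.resize(p["frame"][v-25:v+25,u-35:u+35],None,fx=10,fy=10,interpolation=cv2.INTER_CUBIC)[:,:,::-1])
E
```

```text
700 [0.4354 0.2857 0.188 ] 0.18830365041371827 ((435.7558898925781, 285.33526611328125), (24.710277557373047, 36.01163864135742), 41.5870246887207) 285 312 95 130 [[414.5634 290.6019]
 [438.4664 263.667 ]
 [456.9484 280.0686]
 [433.0454 307.0035]]
```

View pics/w3c.png

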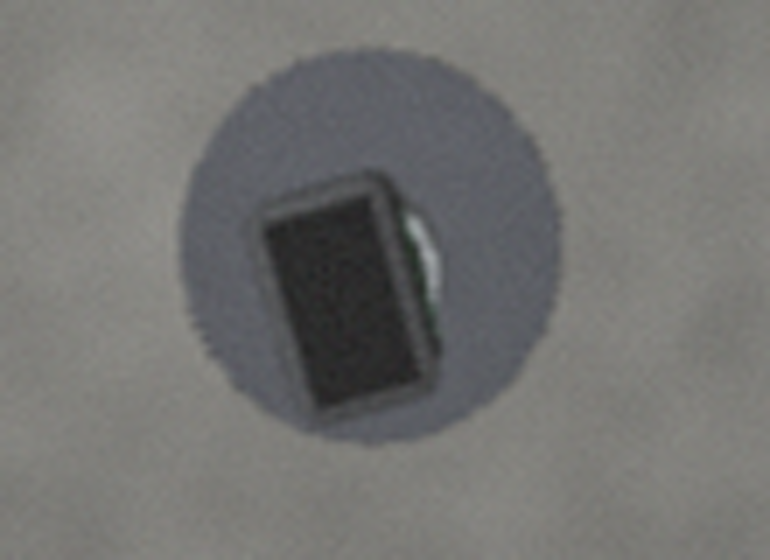

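View pics/w1m.png

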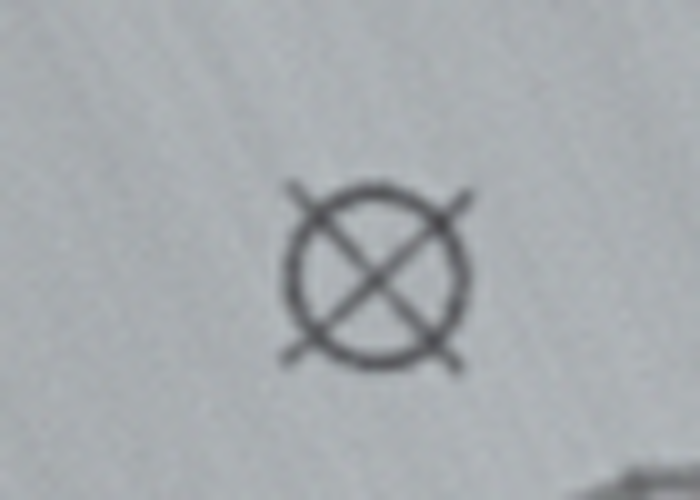

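View pics/w2m.png

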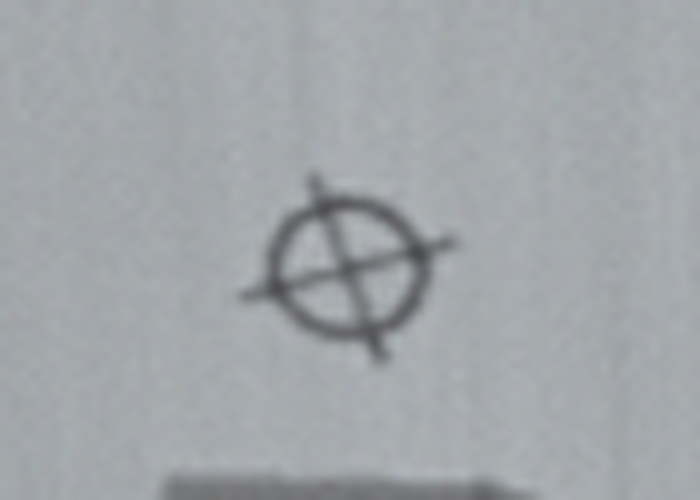

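```bash
python3 -m creep '[{"hand":0.088,"slide":[-0.001,-0.011,0.03],"turn":-8},{"hand":0.088,"slide":[0,0,0.035],"turn":-8},{"hand":0.088,"slide":[0,0,0.035],"turn":0},{"hand":0.088,"slide":[0,0,0],"turn":0},{"hand":0.088,"slide":[0,0,0],"turn":0}]'
python3 - <<'E'
from h import *
np.set_printoptions(precision=4,suppress=True)
p=snapshot("wrist");D=[]
for t in ("probe_grip","stand_mouth"):
  for k in pinpoint(t,p)[:1]: print(t,k,at_depth(p,k["uv"],dep(p,k["uv"])));D.append((*k["uv"],t))
save(p,"w4.png",D)
np.savez("w4.npz",**{k:p[k] for k in("frame","depth","mtx","camera_from_world")})
q,rc,u,v=toptop(p,(.435,.285),.18,.2)
print(len(q),q.mean(0),np.median(q[:,2]),rc,cv2.boxPoints(rc))
s=get_state();print(s["tool_pos"],s["eef_rot"],s["clock"],s["contact_force"])
# triangulate mark and probe
a=dict(np.load("w1.npz"));b=dict(np.load("w2.npz"))
print("mark",tri([(a,(287.2,138.2)),(b,(282.4,272.3))]),at_z(a,(287.2,138.2),.05),at_z(b,(282.4,272.3),.05))
c=dict(np.load("w3.npz"));k=pinpoint("probe_grip",p)
print(tri([(c,(297.3,111.4)),(p,k[0]["uv"])]))
E
```

```text
clock: 6.12
tool_pos: [0.4715, 0.2456, 0.2779]
eef_rot: [0.936, 0.352, 0.001, -0.0]
contact_force: [-1.0, -0.3, 0.4]
opening: 1.0
probe_grip {'uv': [308.7, 122.6], 'conf': 0.72} [0.4321 0.2876 0.1888]
1241 [0.4351 0.2858 0.1881] 0.18845706306777218 ((435.5736389160156, 285.4771423339844), (23.629825592041016, 35.175235748291016), 40.744327545166016) [[415.1432 291.0906]
 [438.1015 264.4408]
 [456.0041 279.8637]
 [433.0458 306.5135]]
[0.4711 0.2463 0.2782] [ 0.9358  0.3526  0.0014 -0.0002] 6.275 [ 0.2794 -0.2539  0.0196]
mark (array([ 0.5363, -0.1254,  0.051 ]), [np.float64(3.5350911528030965e-05), np.float64(3.53509115279226e-05)]) [ 0.5362 -0.1255  0.05  ] [ 0.5363 -0.126   0.05  ]
(array([0.4339, 0.2845, 0.1581]), [np.float64(0.0007524377933517996), np.float64(0.0007524377933518303)])
```

View pics/w4.png

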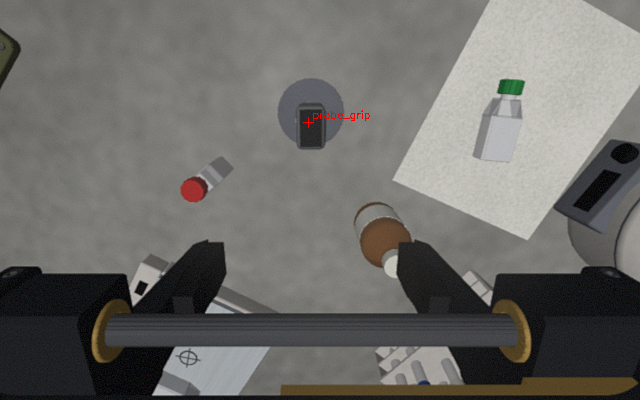

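```bash
python3 -m creep '[{"hand":0.088,"slide":[-0.001,-0.027,0],"turn":0},{"hand":0.088,"slide":[0,-0.026,0.02],"turn":0},{"hand":0.06,"slide":[0,0,0.04],"turn":0},{"hand":0.06,"slide":[0,0,0],"turn":0},{"hand":0.06,"slide":[0,0,0],"turn":0}]'
python3 - <<'E'
from h import *
np.set_printoptions(precision=4,suppress=True)
p=snapshot("wrist")
save(p,"w5.png")
q,rc,u,v=toptop(p,(.435,.285),.18,.195)
print(len(q),q.mean(0),rc)
s=get_state();print(s["tool_pos"],s["eef_rot"],s["clock"],s["contact_force"])
E
```

```text
clock: 6.95
tool_pos: [0.4352, 0.2856, 0.2181]
eef_rot: [0.936, 0.353, 0.001, -0.0]
contact_force: [0.4, 0.2, -0.1]
opening: 0.693
1627 [0.4342 0.2871 0.1879] ((435.30889892578125, 285.7339172363281), (23.830841064453125, 35.39823532104492), 42.202701568603516)
[0.4354 0.2858 0.2184] [ 0.9358  0.3526  0.0013 -0.0004] 7.0 [-0.3234  0.6904  1.2913]
```

View pics/w5.png

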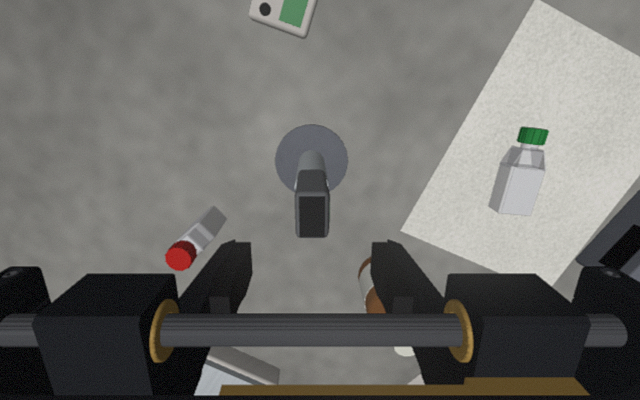

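```bash
python3 -m creep '[{"hand":0.06,"slide":[0,0,0.025],"turn":0},{"hand":0.06,"slide":[0,0,0.03],"turn":0},{"hand":0.06,"slide":[0,0,0.021],"turn":0},{"hand":0.06,"slide":[0,0,0],"turn":0},{"hand":0.06,"slide":[0,0,0],"turn":0}]'
python3 - <<'E'
from h import *
p=snapshot("wrist")
save(p,"w6.png")
s=get_state();print(s["tool_pos"],s["eef_rot"],s["clock"],s["contact_force"])
E
```

```text
clock: 7.62
tool_pos: [0.4353, 0.2858, 0.1422]
eef_rot: [0.936, 0.353, 0.001, -0.0]
contact_force: [-0.7, -0.7, -0.4]
opening: 0.681
[0.43530782 0.28590235 0.14226715] [ 9.35694983e-01  3.52807063e-01  1.36275635e-03 -4.66401361e-04] 7.675 [-0.81425477 -0.52334862  0.68997347]
```

View pics/w6.png

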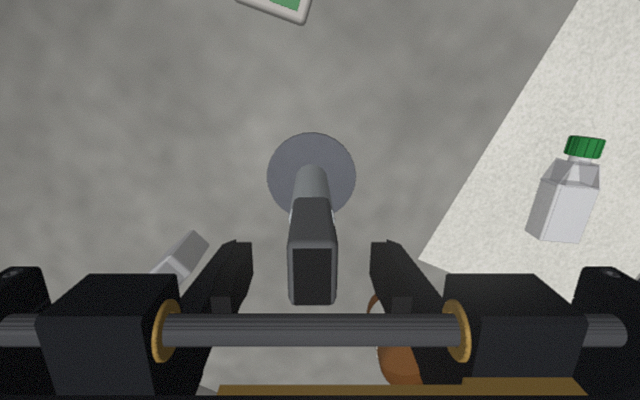

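```bash
python3 -m creep '[{"hand":0.035,"slide":[0,0,0],"turn":0},{"hand":0.028,"slide":[0,0,0],"turn":0},{"hand":0.01,"slide":[0,0,0],"turn":0},{"hand":0.01,"slide":[0,0,0],"turn":0},{"hand":0.01,"slide":[0,0,0],"turn":0}]' 30
python3 - <<'E'
from h import *
s=get_state();print(s["tool_pos"],s["eef_rot"],s["clock"],s["contact_force"],s["opening"]*.0881)
E
```

```text
clock: 8.3
tool_pos: [0.4344, 0.2852, 0.1408]
eef_rot: [0.936, 0.353, 0.0, -0.0]
contact_force: [0.6, 0.4, 0.7]
opening: 0.271
[0.4344411  0.2851763  0.14082037] [ 9.35607822e-01  3.53041070e-01  7.15023158e-05 -1.91887452e-05] 8.3 [0.61910757 0.38627108 0.66562652] 0.02389467860419436
```

```bash
python3 -m creep '[{"hand":0.01,"slide":[0,0,-0.01],"turn":0},{"hand":0.01,"slide":[0,0,-0.025],"turn":0},{"hand":0.01,"slide":[0,0,-0.025],"turn":0},{"hand":0.01,"slide":[0,0,0],"turn":0}]'
python3 - <<'E'
from h import *
p=snapshot("wrist");save(p,"w7.png")
s=get_state();print(s["tool_pos"],s["eef_rot"],s["clock"],s["contact_force"],s["opening"]*.0881)
E
```

```text
clock: 8.8
tool_pos: [0.4351, 0.286, 0.2025]
eef_rot: [0.936, 0.353, 0.002, -0.001]
contact_force: [-0.2, -0.2, -1.3]
opening: 0.272
[0.43458127 0.28511094 0.20123293] [ 9.35655919e-01  3.52913064e-01  6.08332234e-04 -2.31006268e-05] 8.85 [-0.03012145 -0.90187016 -1.14211517] 0.02393158935894518
```

View pics/w7.png

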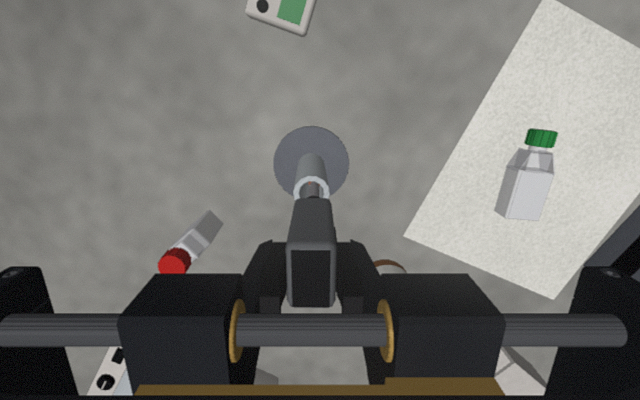

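```bash
python3 -m creep '[{"hand":0.01,"slide":[0,0,-0.03],"turn":0},{"hand":0.01,"slide":[0,0,-0.035],"turn":0},{"hand":0.01,"slide":[0,0,-0.025],"turn":0},{"hand":0.01,"slide":[-0.01,0.02,0],"turn":0},{"hand":0.01,"slide":[-0.02,0.038,0],"turn":0}]'
python3 -m creep '[{"hand":0.01,"slide":[-0.025,0.047,0],"turn":0},{"hand":0.01,"slide":[-0.025,0.048,0],"turn":0},{"hand":0.01,"slide":[-0.025,0.048,0],"turn":0},{"hand":0.01,"slide":[-0.025,0.048,0],"turn":0},{"hand":0.01,"slide":[-0.025,0.048,0],"turn":0}]'
python3 -m creep '[{"hand":0.01,"slide":[-0.02,0.04,0],"turn":0},{"hand":0.01,"slide":[-0.015,0.03,0],"turn":0},{"hand":0.01,"slide":[-0.005,0.009,0],"turn":0},{"hand":0.01,"slide":[0,0,0],"turn":0},{"hand":0.01,"slide":[0,0,0],"turn":0}]'
python3 - <<'E'
from h import *
np.set_printoptions(precision=4,suppress=True)
s=get_state();print(s["tool_pos"],s["eef_rot"],s["clock"],s["contact_force"],s["opening"]*.0881,s["q"])
for n in("wrist","scene","top"):
    p=snapshot(n);D=[]
    for t in ("foot_tip","mark","probe_grip"):
        for k in pinpoint(t,p)[:1]: print(n,t,k);D.append((*k["uv"],t))
    save(p,n+"8.png",D)
    np.savez(n+"8.npz",**{k:p[k] for k in("frame","depth","mtx","camera_from_world")})
    u,v=map(int,proj(p,np.array([.536,-.126,.05]))); print(u,v)
    if n!="wrist": cv2.imwrite(f"pics/{n}8c.png",cv2.resize(p["frame"][max(v-60,0):v+40,u-60:u+60],None,fx=6,fy=6,interpolation=cv2.INTER_CUBIC)[:,:,::-1])
E
```

```text
clock: 9.48
tool_pos: [0.4495, 0.2222, 0.2901]
eef_rot: [0.935, 0.355, -0.0, -0.0]
contact_force: [0.4, -0.8, -1.4]
opening: 0.268
clock: 10.1
tool_pos: [0.5137, -0.0424, 0.2895]
eef_rot: [0.936, 0.353, -0.001, -0.0]
contact_force: [0.8, -0.5, -0.9]
opening: 0.271
clock: 10.72
tool_pos: [0.5361, -0.1238, 0.2908]
eef_rot: [0.935, 0.355, 0.0, -0.0]
contact_force: [0.6, 0.7, -1.5]
opening: 0.269
[ 0.5361 -0.1238  0.2908] [ 0.935   0.3545  0.     -0.0005] 10.725 [ 0.6257  0.6981 -1.4685] 0.023694905870470396 [ 0.6185  0.5845 -0.8045  1.6609  0.462   1.0971  0.4059]
wrist foot_tip {'uv': [313.5, 180.0], 'conf': 0.45}
wrist mark {'uv': [310.3, 156.6], 'conf': 0.86}
wrist probe_grip {'uv': [312.0, 242.8], 'conf': 0.89}
309 157
scene mark {'uv': [300.9, 211.3], 'conf': 0.37}
scene probe_grip {'uv': [292.1, 153.6], 'conf': 0.66}
299 210
top mark {'uv': [334.2, 190.9], 'conf': 0.56}
top probe_grip {'uv': [343.0, 174.5], 'conf': 0.56}
335 193
```

View pics/wrist8.png

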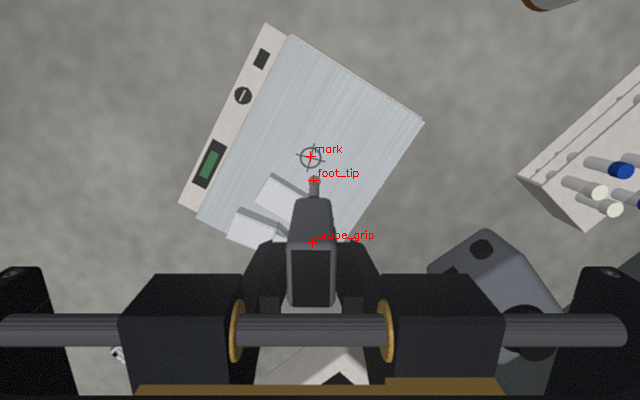

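View pics/scene8c.png

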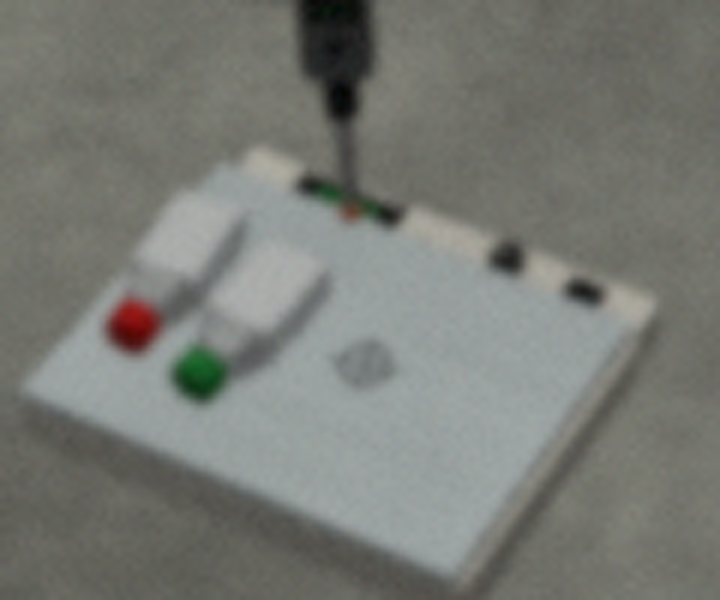

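```bash
python3 - <<'E'
from h import *
np.set_printoptions(precision=4,suppress=True)
a=dict(np.load("wrist8.npz"));b=dict(np.load("scene8.npz"))
c=a["frame"][130:210,265:365]
cv2.imwrite("pics/w8c.png",cv2.resize(c,None,fx=7,fy=7,interpolation=cv2.INTER_CUBIC)[:,:,::-1])
for z in (.155,.160,.167,.175):
  x=np.array([.5361,-.1238,z]);print(z,proj(a,x),proj(b,x))
print(proj(a,np.array([.5361,-.1238,.3018])),proj(b,np.array([.5361,-.1238,.3018])))
print("tri",tri([(a,(313.5,177)),(b,(297.3,185.3))]))
print("mark",at_z(a,(310.3,156.6),.05))
q,rc,u,v=toptop(a,(.536,-.124),.30,.35)
z=q[:,2];print(len(q),z.max(),np.median(z));
t=q[z>np.median(z)-.004];rc=cv2.minAreaRect(t[:,:2].astype(np.float32)*1000);print(rc,t.mean(0))
E
```

```text
0.155 [311.1303 176.5769] [298.0112 187.9579]
0.16 [311.13   177.8631] [297.916  186.8197]
0.167 [311.1296 179.7294] [297.782  185.2172]
0.175 [311.1291 181.9619] [297.6276 183.3725]
[311.1158 241.8833] [295.0131 152.1203]
tri (array([ 0.5371, -0.122 ,  0.1677]), [np.float64(0.002190062407822104), np.float64(0.0021900624078221164)])
mark [ 0.5356 -0.1249  0.05  ]
6672 0.34999443590701806 0.33828515771108203
((533.9885864257812, -124.87367248535156), (53.7916259765625, 36.67121124267578), 30.980417251586914) [ 0.5331 -0.1209  0.3399]
```

View pics/w8c.png

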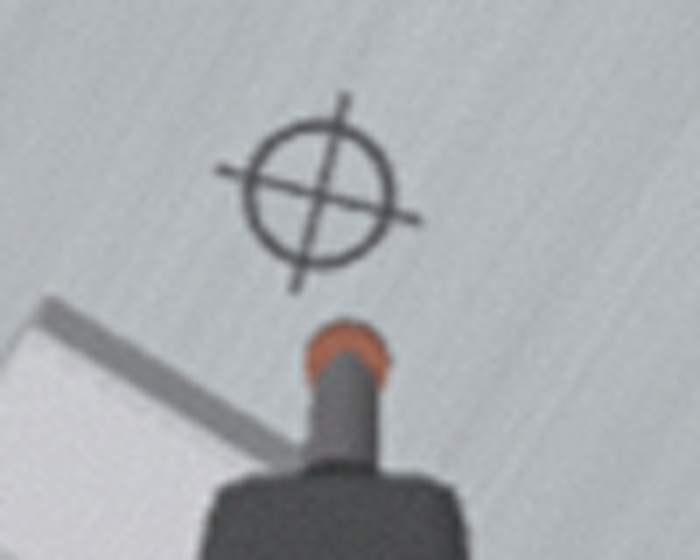

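```bash
python3 - <<'E'
from h import *
np.set_printoptions(precision=4,suppress=True)
a=dict(np.load("wrist8.npz"))
m=at_z(a,(310.0,157.2),.05);f=at_z(a,(314.2,180.8),.168);print(m,f,m-f)
q=np.array([ 0.935,0.3545,0,-.0005]);from scipy.spatial.transform import Rotation as R
Rm=R.from_quat(q).as_matrix();print(Rm.T@(m-f),Rm)
E
```

```text
[ 0.5358 -0.1258  0.05  ] [ 0.5389 -0.1224  0.168 ] [-0.003  -0.0033 -0.118 ]
[-0.0045  0.0006  0.118 ] [[ 0.7486  0.663  -0.0004]
 [ 0.663  -0.7486  0.0009]
 [ 0.0004 -0.0009 -1.    ]]
```

```bash
python3 -m creep '[{"hand":0.01,"slide":[-0.0035,0.0005,0.02],"turn":0},{"hand":0.01,"slide":[0,0,0.03],"turn":0},{"hand":0.01,"slide":[0,0,0.03],"turn":0},{"hand":0.01,"slide":[0,0,0.015],"turn":0},{"hand":0.01,"slide":[0,0,0],"turn":0}]'
cat > look.py <<'E'
from h import *
import sys
np.set_printoptions(precision=4,suppress=True)
n=sys.argv[1]
s=get_state();print(s["tool_pos"],s["eef_rot"],s["clock"],s["contact_force"],s["opening"]*.0881)
a=snapshot("wrist");b=snapshot("scene")
for m,p in(("w",a),("s",b)):
    np.savez(f"{m}{n}.npz",**{k:p[k] for k in("frame","depth","mtx","camera_from_world")})
    u,v=map(int,proj(p,np.array([.536,-.126,.055])))
    h=40 if m=="w" else 25; u0,v0=u-h-10,v-h
    print(m,"crop origin",u0,v0,"scale",560//(2*h))
    cv2.imwrite(f"pics/{m}{n}c.png",cv2.resize(p["frame"][v0:v0+2*h,u0:u0+2*h+20],None,fx=560//(2*h),fy=560//(2*h),interpolation=cv2.INTER_CUBIC)[:,:,::-1])
    for t in("foot_tip","mark"):
        for k in pinpoint(t,p)[:1]: print(m,t,k)
E
python3 look.py 9
```

```text
clock: 11.95
tool_pos: [0.5337, -0.1287, 0.1953]
eef_rot: [0.936, 0.353, -0.001, -0.0]
contact_force: [1.3, -0.0, -1.3]
opening: 0.269
[ 0.5337 -0.1287  0.1953] [ 0.9356  0.353  -0.0006 -0.0004] 11.95 [ 1.2782 -0.0309 -1.3063] 0.023711138347067024
w crop origin 264 134 scale 7
w foot_tip {'uv': [313.9, 177.2], 'conf': 0.38}
w mark {'uv': [314.1, 175.7], 'conf': 0.8}
s crop origin 264 184 scale 11
s foot_tip {'uv': [382.4, 235.3], 'conf': 0.75}
s mark {'uv': [301.7, 207.7], 'conf': 0.6}
```

View pics/w9c.png

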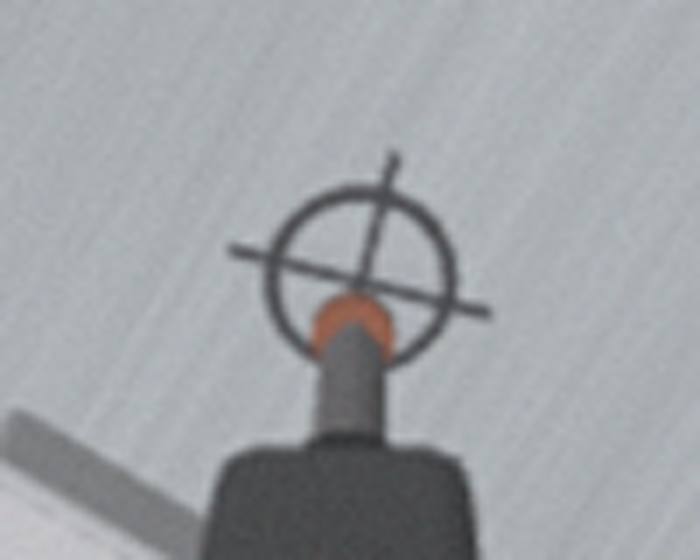

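View pics/s9c.png

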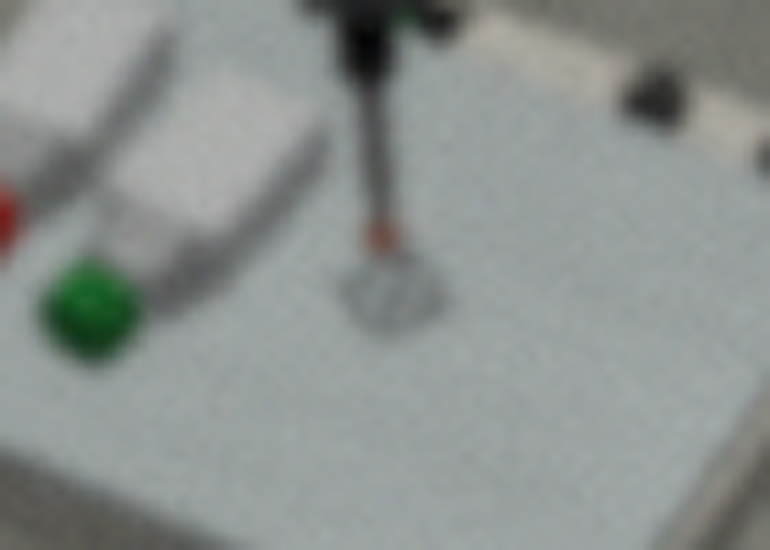

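```bash
python3 - <<'E'
from h import *
from scipy.spatial.transform import Rotation as R
np.set_printoptions(precision=4,suppress=True)
a=dict(np.load("w9.npz"));b=dict(np.load("s9.npz"))
Rm=R.from_quat([.9356,.353,-.0006,-.0004]).as_matrix()
mk=(264+361/7-.4,134+280/7-.4)
m=at_z(a,mk,.05)
for z in(.068,.072,.076):
  f=at_z(a,(264+353/7-.4,134+331/7-.4),z); print(z,m,f,Rm.T@(m-f))
ms=at_z(b,(299.2,210.6),.05)
for z in(.068,.072,.076):
  f=at_z(b,(298.4,206.3),z); print("s",z,ms,f,Rm.T@(ms-f))
print(tri([(a,mk),(b,(299.2,210.6))]),tri([(a,(313.9,180.9)),(b,(298.4,206.3))]))
print(dep(a,(314,178),1), at_depth(a,(314,178),dep(a,(314,178),1)))
E
```

```text
0.068 [ 0.5362 -0.1255  0.05  ] [ 0.5371 -0.1285  0.068 ] [ 0.0013 -0.0028  0.018 ]
0.072 [ 0.5362 -0.1255  0.05  ] [ 0.5364 -0.1277  0.072 ] [ 0.0014 -0.0017  0.022 ]
0.076 [ 0.5362 -0.1255  0.05  ] [ 0.5356 -0.1269  0.076 ] [ 0.0014 -0.0006  0.026 ]
s 0.068 [ 0.5373 -0.1258  0.05  ] [ 0.5365 -0.1287  0.068 ] [ 0.0025 -0.0016  0.018 ]
s 0.072 [ 0.5373 -0.1258  0.05  ] [ 0.5391 -0.126   0.072 ] [-0.0011 -0.0013  0.022 ]
s 0.076 [ 0.5373 -0.1258  0.05  ] [ 0.5416 -0.1234  0.076 ] [-0.0048 -0.001   0.026 ]
(array([ 0.5366, -0.126 ,  0.049 ]), [np.float64(0.00037326584505589745), np.float64(0.0003732658450560144)]) (array([ 0.5369, -0.1284,  0.0686]), [np.float64(0.00011078530841694166), np.float64(0.0001107853084167856)])
0.30686935782432556 [ 0.5336 -0.1247  0.0766]
```

```bash
python3 -m creep '[{"hand":0.01,"slide":[0.001,-0.0015,0.006],"turn":0},{"hand":0.01,"slide":[0,0,0.005],"turn":0},{"hand":0.01,"slide":[0,0,0],"turn":0},{"hand":0.01,"slide":[0,0,0],"turn":0}]'
python3 look.py 10
```

```text
clock: 12.75
tool_pos: [0.5339, -0.1269, 0.1848]
eef_rot: [0.936, 0.353, -0.0, -0.0]
contact_force: [0.2, -0.8, -0.2]
opening: 0.269
[ 0.5339 -0.1269  0.1848] [ 0.9356  0.353  -0.     -0.    ] 12.75 [ 0.1623 -0.8046 -0.1993] 0.023720881842251986
w crop origin 263 138 scale 7
w foot_tip {'uv': [315.7, 179.0], 'conf': 0.37}
s crop origin 264 184 scale 11
s foot_tip {'uv': [432.1, 342.5], 'conf': 0.17}
s mark {'uv': [299.4, 209.0], 'conf': 0.45}
```

View pics/w10c.png

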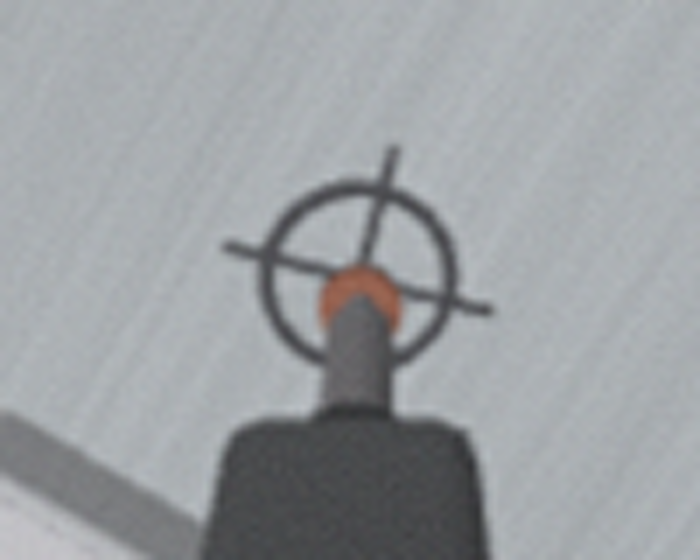

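View pics/s10c.png

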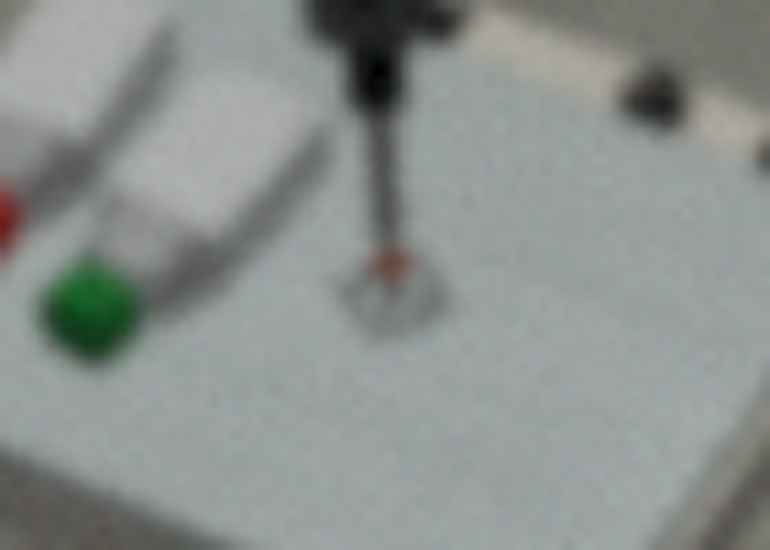

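```bash
cat > avg.py <<'E'
from h import *
import sys
np.set_printoptions(precision=4,suppress=True)
F=[];P=[];J=[]
for i in range(int(sys.argv[1])):
    snapshot("wrist");s=get_state();F.append(s["contact_force"]);P.append(s["tool_pos"]);J.append(np.r_[s["joint_torque"],s["q"]])
F=np.array(F);P=np.array(P);J=np.array(J)
print(s["clock"],"F",F.mean(0),F.std(0),"P",P.mean(0),P.std(0))
print("tau",J[:,:7].mean(0),J[:,:7].std(0))
E
python3 -m creep '[{"hand":0.01,"slide":[0,-0.001,0.002],"turn":0},{"hand":0.01,"slide":[0,0,0],"turn":0}]'
python3 avg.py 12
```

```text
clock: 13.3
tool_pos: [0.533, -0.1261, 0.1827]
eef_rot: [0.936, 0.353, -0.0, -0.0]
contact_force: [-0.1, -0.8, -1.6]
opening: 0.27
13.9 F [-0.2259 -0.0436 -1.3998] [0.4368 0.3862 0.467 ] P [ 0.5332 -0.1262  0.1828] [0.0001 0.     0.    ]
tau [ -0.005  -47.5083  -7.4196 -12.6431  -0.0419   0.035   -0.0004] [0.0047 0.0141 0.0024 0.0175 0.0007 0.001  0.0014]
```

```bash
python3 -m creep '[{"hand":0.01,"slide":[0,0,0.003],"turn":0},{"hand":0.01,"slide":[0,0,0.002],"turn":0},{"hand":0.01,"slide":[0,0,0],"turn":0}]'
python3 avg.py 8
python3 look.py 11
```

```text
clock: 14.28
tool_pos: [0.533, -0.1262, 0.1776]
eef_rot: [0.936, 0.353, -0.0, -0.0]
contact_force: [0.2, 1.5, -1.5]
opening: 0.267
14.675 F [-0.0494  0.0365 -1.4319] [0.6087 0.3646 0.6081] P [ 0.5332 -0.1262  0.1778] [0.     0.     0.0001]
tau [  0.001  -47.6272  -7.3984 -12.4608  -0.0406   0.0351  -0.0004] [0.0045 0.0338 0.0128 0.0194 0.0012 0.0015 0.001 ]
[ 0.5332 -0.1262  0.1779] [0.9356 0.353  0.0001 0.0001] 14.675 [ 0.6526 -0.3624 -0.8003] 0.023862839397543748
w crop origin 263 141 scale 7
w foot_tip {'uv': [313.7, 178.7], 'conf': 0.58}
w mark {'uv': [312.2, 180.9], 'conf': 0.82}
s crop origin 264 184 scale 11
s mark {'uv': [300.6, 208.4], 'conf': 0.44}
```

View pics/w11c.png

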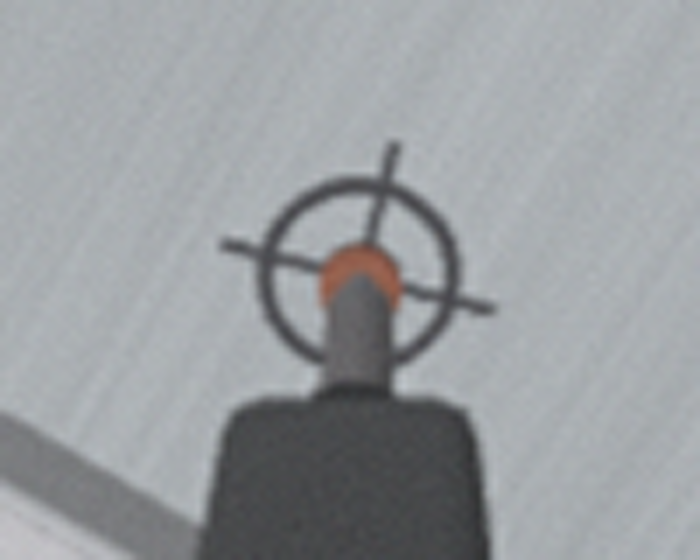

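View pics/s11c.png

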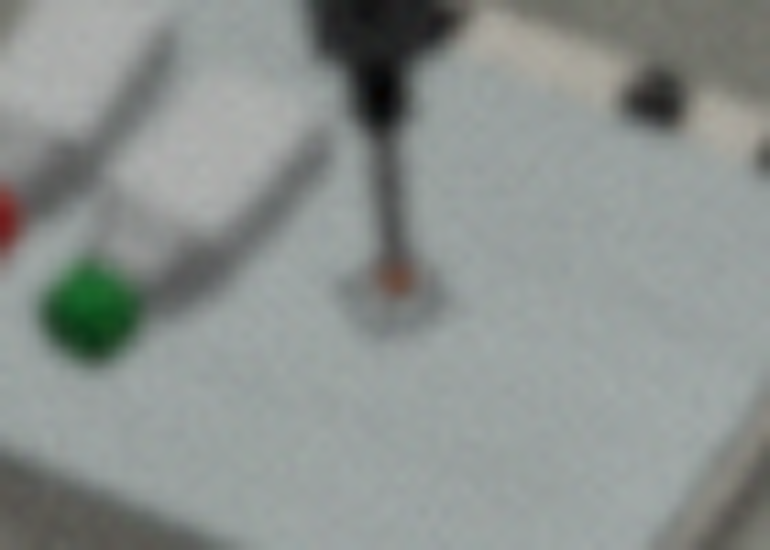

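```bash
python3 -m creep '[{"hand":0.01,"slide":[0,0,0.001],"turn":0},{"hand":0.01,"slide":[0,0,0.001],"turn":0},{"hand":0.01,"slide":[0,0,0],"turn":0}]'
python3 avg.py 8
python3 -m creep '[{"hand":0.01,"slide":[0,0,0.001],"turn":0},{"hand":0.01,"slide":[0,0,0],"turn":0}]'
python3 avg.py 8
```

```text
clock: 15.35
tool_pos: [0.5331, -0.1262, 0.1757]
eef_rot: [0.936, 0.353, -0.0, -0.0]
contact_force: [0.2, 0.0, -1.5]
opening: 0.273
15.75 F [ 0.0605  0.0864 -1.2037] [0.5599 0.5394 0.5556] P [ 0.5332 -0.1262  0.1758] [0. 0. 0.]
tau [  0.0001 -47.7193  -7.4009 -12.3988  -0.0408   0.0345  -0.0002] [0.0017 0.0136 0.0053 0.0082 0.0006 0.0007 0.0005]
clock: 16.0
tool_pos: [0.5331, -0.1262, 0.1747]
eef_rot: [0.936, 0.353, -0.0, 0.0]
contact_force: [0.4, 0.1, -1.7]
opening: 0.267
16.4 F [ 0.0262  0.343  -1.3668] [0.6561 0.4478 0.3411] P [ 0.5332 -0.1262  0.1748] [0. 0. 0.]
tau [  0.0005 -47.7592  -7.4001 -12.365   -0.0408   0.0344  -0.0001] [0.0016 0.0074 0.0033 0.0054 0.0005 0.0006 0.0005]
```

```bash
python3 -m creep '[{"hand":0.01,"slide":[0,0,0.001],"turn":0},{"hand":0.01,"slide":[0,0,0],"turn":0}]'
python3 avg.py 6
python3 -m creep '[{"hand":0.01,"slide":[0,0,0.001],"turn":0},{"hand":0.01,"slide":[0,0,0],"turn":0}]'
python3 avg.py 6
```

```text
clock: 16.65
tool_pos: [0.5331, -0.1262, 0.1737]
eef_rot: [0.936, 0.353, -0.0, 0.0]
contact_force: [-1.3, 0.6, -1.5]
opening: 0.271
16.95 F [ 0.0952  0.0509 -1.1627] [0.347  0.584  0.4574] P [ 0.5331 -0.1262  0.1738] [0. 0. 0.]
tau [  0.0018 -47.7868  -7.3963 -12.3272  -0.0406   0.0344  -0.0002] [0.0016 0.0059 0.0031 0.0048 0.0006 0.0006 0.0005]
clock: 17.2
tool_pos: [0.5332, -0.1262, 0.1728]
eef_rot: [0.936, 0.353, 0.0, 0.0]
contact_force: [0.2, -1.0, -0.9]
opening: 0.268
17.5 F [ 0.3034 -0.0509 -1.0246] [0.3485 0.4407 0.3482] P [ 0.5331 -0.1262  0.1728] [0. 0. 0.]
tau [ -0.0045 -47.8291  -7.3998 -12.3003  -0.0403   0.0316  -0.0003] [0.0032 0.0057 0.0027 0.0032 0.0009 0.0027 0.0005]
```

```bash
python3 -m creep '[{"hand":0.01,"slide":[0,0,0.001],"turn":0},{"hand":0.01,"slide":[0,0,0],"turn":0}]'
python3 avg.py 8
python3 -m creep '[{"hand":0.01,"slide":[0,0,0.001],"turn":0},{"hand":0.01,"slide":[0,0,0],"turn":0}]'
python3 avg.py 8
```

```text
clock: 17.75
tool_pos: [0.5332, -0.1262, 0.1718]
eef_rot: [0.936, 0.353, 0.0, 0.0]
contact_force: [0.2, -0.5, -1.0]
opening: 0.27
18.15 F [-0.1158  0.1142 -0.358 ] [0.4254 0.486  0.2809] P [ 0.5332 -0.1262  0.1719] [0. 0. 0.]
tau [ -0.016  -47.42    -7.3035 -12.1194  -0.038    0.0053  -0.    ] [0.004  0.0075 0.005  0.0074 0.0004 0.0068 0.0004]
clock: 18.4
tool_pos: [0.5332, -0.1262, 0.1708]
eef_rot: [0.936, 0.353, 0.0, 0.0]
contact_force: [-0.7, 0.7, 0.1]
opening: 0.27
18.8 F [-0.2052  0.2556  0.1994] [0.297  0.5288 0.2351] P [ 0.5332 -0.1262  0.1708] [0. 0. 0.]
tau [ -0.0001 -47.2425  -7.2322 -11.9824  -0.0363   0.0221  -0.0001] [0.0054 0.0098 0.0061 0.0064 0.0009 0.0071 0.0004]
```

```bash
python3 -m creep '[{"hand":0.01,"slide":[0,0,0.001],"turn":0},{"hand":0.01,"slide":[0,0,0.001],"turn":0},{"hand":0.01,"slide":[0,0,0],"turn":0}]'
python3 avg.py 6
python3 -m creep '[{"hand":0.01,"slide":[0,0,0.001],"turn":0},{"hand":0.01,"slide":[0,0,0],"turn":0}]'
python3 avg.py 12
python3 look.py 12
```

```text
clock: 19.18
tool_pos: [0.5332, -0.1261, 0.1688]
eef_rot: [0.936, 0.353, 0.0, 0.0]
contact_force: [0.3, -0.8, 0.0]
opening: 0.267
19.475 F [0.2988 0.0816 0.8276] [0.4407 0.3743 0.3772] P [ 0.5332 -0.1262  0.1689] [0. 0. 0.]
tau [  0.017  -46.8911  -7.1048 -11.7458  -0.0284   0.0317  -0.0003] [0.0072 0.0127 0.0066 0.0065 0.0011 0.0086 0.0005]
clock: 19.73
tool_pos: [0.5332, -0.1261, 0.1678]
eef_rot: [0.936, 0.353, 0.0, 0.0]
contact_force: [1.0, -0.4, 1.3]
opening: 0.264
20.325 F [ 0.2308 -0.111   1.0542] [0.6307 0.6801 0.504 ] P [ 0.5332 -0.1262  0.1678] [0. 0. 0.]
tau [  0.0538 -46.7131  -7.0105 -11.5903  -0.0232   0.0683  -0.0003] [0.0105 0.0073 0.0119 0.0131 0.0011 0.0121 0.0004]
[ 0.5332 -0.1262  0.1678] [0.9356 0.3531 0.     0.    ] 20.325 [ 1.0316 -0.0081  1.5526] 0.02432529368495681
w crop origin 263 144 scale 7
w foot_tip {'uv': [312.0, 180.6], 'conf': 0.52}
w mark {'uv': [311.2, 181.4], 'conf': 0.89}
s crop origin 264 184 scale 11
s mark {'uv': [301.4, 209.6], 'conf': 0.48}
```

View pics/w12c.png

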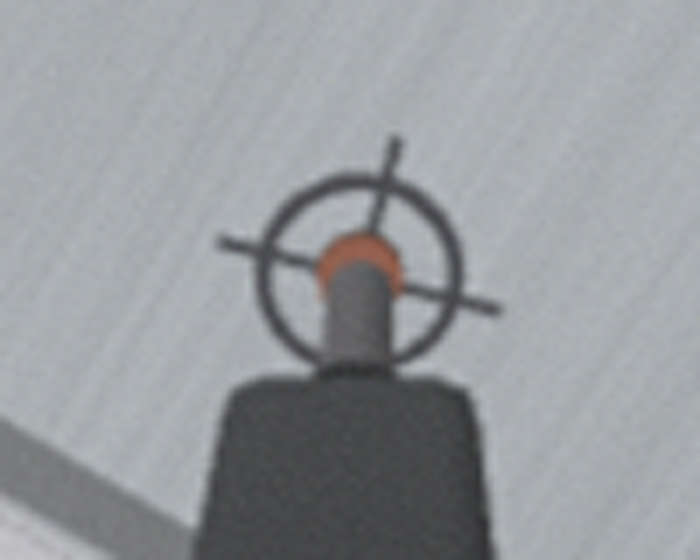

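View pics/s12c.png

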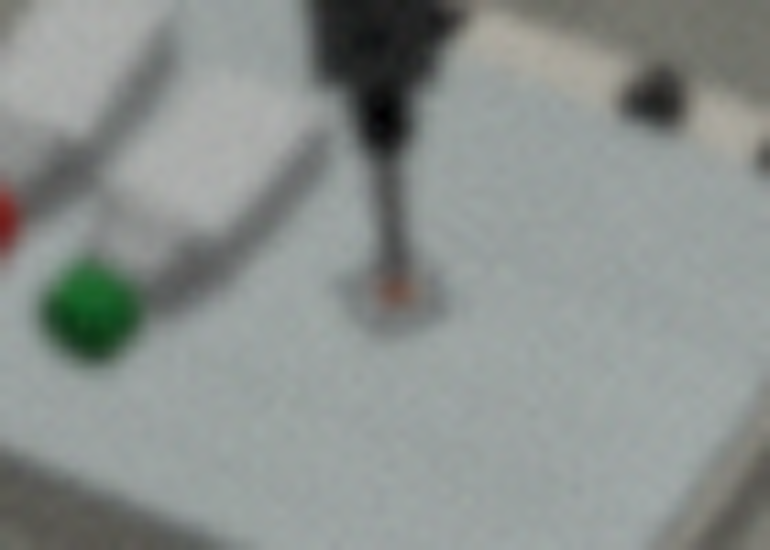

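```bash
python3 - <<'E'
from h import *
np.set_printoptions(precision=4,suppress=True)
a=dict(np.load("w12.npz"));b=dict(np.load("s12.npz"));save(a,"w12.png")
f=at_z(a,(263+360/7-.4,144+272/7-.4),.05);print(f,at_z(a,(263+360/7-.4,144+273/7-.4),.05))
for z in (.05,.08,.11,.179+.035): print(z,proj(a,np.r_[f[:2],z]))
g=a["frame"][225:325,260:365]
cv2.imwrite("pics/w12h.png",cv2.resize(g,None,fx=6,fy=6,interpolation=cv2.INTER_CUBIC)[:,:,::-1])
g=b["frame"][140:220,260:340]
cv2.imwrite("pics/s12h.png",cv2.resize(g,None,fx=7,fy=7,interpolation=cv2.INTER_CUBIC)[:,:,::-1])
for z in (.05,.08,.11,.144,.214): print(z,proj(b,np.r_[f[:2],z]), (proj(b,np.r_[f[:2],z])-[260,140])*7)
E
```

```text
[ 0.5361 -0.1253  0.05  ] [ 0.5362 -0.1254  0.05  ]
0.05 [314.0286 182.4571]
0.08 [314.3112 191.9295]
0.11 [314.6582 203.5572]
0.214 [316.8705 277.693 ]
0.05 [299.5788 210.4555] [277.0514 493.1884]
0.08 [299.0503 204.1898] [273.3518 449.3288]
0.11 [298.507  197.7493] [269.549 404.245]
0.144 [297.8727 190.2292] [265.1087 351.6042]
0.214 [296.5003 173.9594] [255.5021 237.7157]
```

View pics/w12h.png

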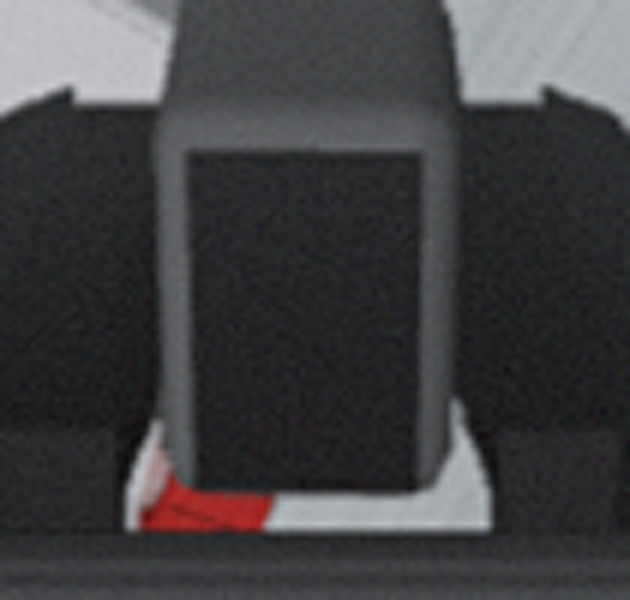

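View pics/s12h.png

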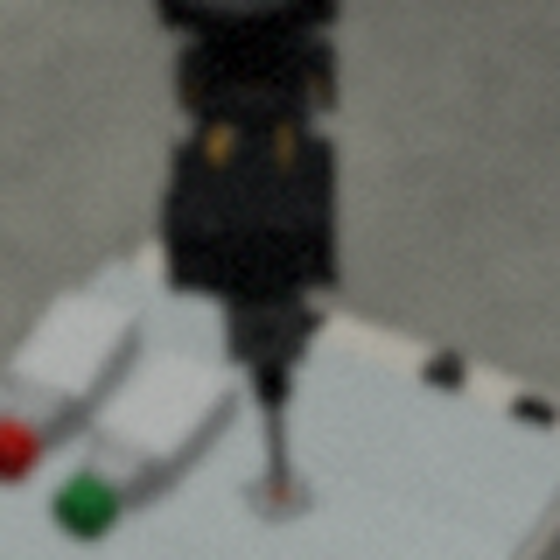

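```bash
R='x'; python3 -m creep '[{"hand":0.01,"slide":[0,0,0],"turn":0},{"hand":0.01,"slide":[0,0,0],"turn":0},{"hand":0.01,"slide":[0,0,0],"turn":0},{"hand":0.01,"slide":[0,0,0],"turn":0},{"hand":0.01,"slide":[0,0,0],"turn":0}]'
python3 -m creep '[{"hand":0.01,"slide":[0,0,0],"turn":0},{"hand":0.01,"slide":[0,0,0],"turn":0},{"hand":0.01,"slide":[0,0,0],"turn":0},{"hand":0.01,"slide":[0,0,0],"turn":0},{"hand":0.01,"slide":[0,0,0],"turn":0}]'
python3 -m creep '[{"hand":0.01,"slide":[0,0,0],"turn":0},{"hand":0.01,"slide":[0,0,0],"turn":0},{"hand":0.01,"slide":[0,0,0],"turn":0},{"hand":0.01,"slide":[0,0,0],"turn":0},{"hand":0.01,"slide":[0,0,0],"turn":0}]'
python3 -m creep '[{"hand":0.01,"slide":[0,0,0],"turn":0},{"hand":0.01,"slide":[0,0,0],"turn":0},{"hand":0.01,"slide":[0,0,0],"turn":0},{"hand":0.01,"slide":[0,0,0],"turn":0},{"hand":0.01,"slide":[0,0,0],"turn":0}]'
python3 avg.py 12; python3 look.py 13; python3 - <<'E'
from h import *
save(dict(np.load("s13.npz")),"s13.png")
E
```

```text
clock: 21.25
tool_pos: [0.5332, -0.1262, 0.1678]
eef_rot: [0.936, 0.353, 0.0, 0.0]
contact_force: [0.4, 0.6, 1.1]
opening: 0.269
clock: 21.88
tool_pos: [0.5331, -0.1262, 0.1678]
eef_rot: [0.936, 0.353, -0.0, 0.0]
contact_force: [-0.1, 0.6, 1.8]
opening: 0.269
clock: 22.5
tool_pos: [0.5332, -0.1262, 0.1678]
eef_rot: [0.936, 0.353, 0.0, 0.0]
contact_force: [-0.1, 0.7, 1.5]
opening: 0.265
clock: 23.12
tool_pos: [0.5332, -0.1262, 0.1678]
eef_rot: [0.936, 0.353, 0.0, 0.0]
contact_force: [0.1, 0.1, 2.0]
opening: 0.27
23.725 F [-0.0262 -0.1119  1.0459] [0.3833 0.585  0.4741] P [ 0.5332 -0.1262  0.1678] [0. 0. 0.]
tau [  0.1064 -46.6917  -6.947  -11.5189  -0.0177   0.1298  -0.0004] [0.0003 0.0004 0.0003 0.0003 0.     0.0003 0.    ]
[ 0.5332 -0.1262  0.1678] [0.9356 0.353  0.     0.0001] 23.725 [ 0.6993 -1.1956  1.5401] 0.023302976196208972
w crop origin 263 144 scale 7
w foot_tip {'uv': [313.1, 180.1], 'conf': 0.43}
w mark {'uv': [314.1, 180.0], 'conf': 0.72}
s crop origin 264 184 scale 11
s mark {'uv': [298.7, 208.6], 'conf': 0.56}
```

View pics/w13c.png

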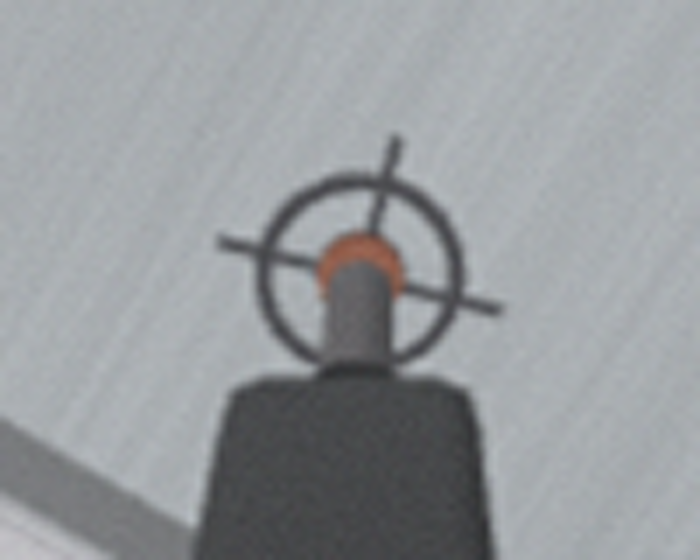

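View pics/s13.png

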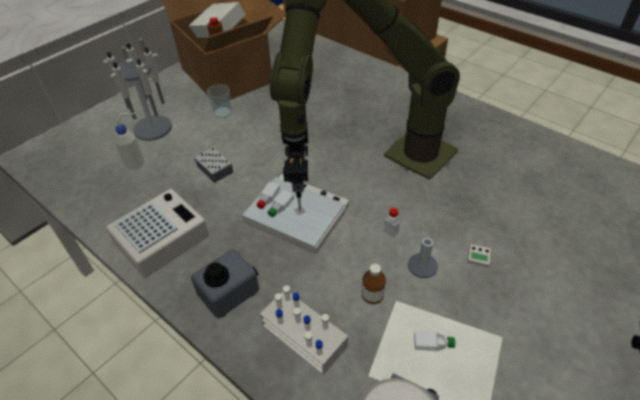

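Everything is steady, the foot is centred in the ring, the push averages about 2.4 N, and the flasks and other things stand where they did. I'm handing it in.

```bash
python3 -c "
from h import *
print(finish_job())"
```

```text
the job is handed in; nothing more can be done
None
```

The thermometer is out of its parking tube, and its foot stands inside the ring, lightly pressed and still held. I gripped it across the 24 mm faces at 30 N, lifted it straight up and carried it high over the bench. I then lowered it onto the ring in small steps, using camera checks and the contact force. I handed the job in at about 24 s.

**Last checks:**
- **Position:** in the wrist view the foot is within about 1 mm of the ring's centre, and the ring leaves 6 mm clear all round.
- **Press:** the averaged force is about 2.4 N above the hanging weight, and the tool went 5.1 mm past first contact. Both put the foot about half-way in, well short of its stop.
- **Steadiness:** the tool height held within 0.1 mm for about 4 s.
- **Surroundings:** the last overall picture shows the flasks, bottle, tip box and timer where they were.

**Disagreements:**
- **Upright:** the wrist view suggested a lean of about 1° between foot and handle top. The tool reads vertical and the scene view agrees within 1°, so I put this down to camera calibration.
- **Networks:** in the scene view the foot detector reported a wrong spot or nothing, and the mark detector was 1–3 pixels off. I took the final positions from the pictures instead.

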